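# Build up the idler gear on its pin in the gearbox cover

### The arm

A 6-joint arm with a two-finger parallel gripper is mounted at the origin on the work surface. World frame = base frame: x ahead of the robot, y to its left, z up, the work surface at z = 0. Lengths are in m, angles in rad, forces in N, time in s.
With the tool pointing down it reaches from about 0.325 to 0.9 m from the base axis. Payload 6.1 kg.
Tool frame: the origin (TCP) lies midway between the tips of the shut fingers; the grasp point (between the pads) lies 19 mm behind it; z points along the fingers, y is the line along which they close (so a half turn about z gives the same grasp; the last joint's range is limited). The gripper opens to 85 mm and grips with 20 to 120 N. Pads are 22 mm wide; open, the fingers measure 114 mm over their backs; the gripper's body (76 mm by 85 mm) begins 54 mm behind the grasp point. The pads swing forward as they close: fully open they stand 13 mm farther back than shut.
Start: joints at [1.099, 0.22, 1.526, -0, 1.395, -0.126], TCP at [0.212, 0.588, 0.231] pointing down, gripper open.
Joint ranges: [-2.98, 2.98], [-0.91, 2.08], [0.09, 2.57], [-1.24, 4.39], [0.2, 2.65], [-2.68, 2.68]. Speed limits (rad/s): [2.57, 2.57, 3.01, 3.14, 3.14, 3.14].

### API

Orientations are given as a rotation vector (axis times angle).
In Python, from bench import observe, snapshot, calibration, close_job gives the robot as it stands.
- The arm moves only by the tool carry_out, never from a script. Its argument "commands" is a list of rows, each a list of 3 entries, a list of its own where there are three numbers: the shift along the tool's x, y, z as a fraction of full scale, then the turn, a rotation vector about the tool's x, y, z as a fraction of full scale, then the gripper's target within -1 to 1 (fully open at 1, half-way at 0, shut at -1). A call has 1 to 5 rows; each row is the pose to reach, as a shift and turn from the pose commanded when the call began, along the tool's axes at that moment; what a row does not reach only later rows make up. Full scale, the value 1, is 0.3 m for a shift and pi/2 rad for a turn. A row lasts 1/8 s, in which the tool goes at most 62.5 mm and 10.7 degrees, less where a joint would pass 70% of its speed; a pose out of reach is approached as far as the arm can. A call with a number of a shift or a turn outside -1 to 1 is refused whole. A call with a gripper value outside its range is refused whole. The fingers move at their own pace and stop on an object; "grip_force" is the grip in N (left out, the last holds). Time passes only in rows, so rows that repeat a pose let the fingers close. It gives the time, the measured TCP pose, the force, the opening and the grip force at its end, in the units of the state.
- observe(): the state, without advancing time (a new reading comes with each control period).
- snapshot(name): name is "side" or "top"; returns (picture, depth): 400x640x3 uint8, blue, green, red; 400x640 float32, m along the optical axis (not along the pixel's ray), 0 where there is no reading.
- calibration(name): a dict with "intrinsics" (3x3 intrinsics, pixels), "dist_coeffs" ([k1, k2, p1, p2, k3] as OpenCV has them; the pictures are not rectified), "extrinsics" (4x4, takes a point from camera to world coordinates). Camera axes: x right, y up, looking along -z (the intrinsics and any distortion apply to the point x, -y, -z); pixel columns grow to the right and rows downward; lengths in m; the calibration is good to about 2 mm. A picture is of the moment at which its call begins. calibration takes no time and is no camera call.
- close_job(): hands the job in; it is judged then, once.
The state is a dict: "t": time; "joint_positions": joint angles; "dq": joint speeds; "joint_torque": joint torques, N m; "ee_pos": TCP position; "tcp_rot": TCP orientation; "force": force on the tool from outside, world axes, zero at the start; "ft_torque": the same for the moment, N m; "finger_gap": finger opening in m; "grasp_force": force on a finger pad.
Only numpy, scipy, OpenCV 4.12 (cv2) and the standard library are available. Lean on these libraries where they do the work, as an engineer would, in place of code of your own. Each camera call takes 0.05 s, during which the arm holds its last target. There are 200 camera calls.

### The job

Build up the idler on the upright pin in the open gearbox cover: first the large thrust washer flat down on the boss at the foot of the pin, then the needle-roller cage over the pin, then the idler gear over the cage, and last the small end washer over the thin tip of the pin, each fully home before the next goes on. Leave the ball bearing, the larger gear, the socket and the hub nut lying where they are.

Things in the scene. Friction and masses are not known exactly. Their poses are not given: they have to be found in the camera images.
- pin_foot (a point): Foot of the steel idler pin: on its axis, on the flat 68 mm boss (30 mm above bench) where the stack sits. z up. Pin rises 55 mm from here: 24 mm thick to 31 mm up, a cone, then a 15 mm thick tip from 34 mm up, tapered to 9 at its top. It stands in a grey cast cover, a 275 x 220 mm tray fixed to the bench; nothing else of it is higher than the boss. x points to its other, hollow boss 101 mm off.
- thrust_washer_centre (a point): Large bronze thrust washer, a flat ring lying flat: 60 mm outside, hole 28 mm, 10 mm thick, 0.17 kg. Point: its centre, half-way up (5 mm above what it lies on). z is its axis. Goes on the pin first; seated, this point is 5 mm above pin_foot.
- needle_cage_centre (a point): Needle-roller cage, a short dark tube with bright rollers around it, standing upright: 36 mm outside, hole 27 mm, 26 mm tall, 0.07 kg. Point: its centre, 13 mm above what it stands on. z is its axis. Goes on second; seated on the thrust washer, this point is 23 mm above pin_foot.
- idler_gear_centre (a point): Idler gear, the smaller of the two steel gears, a toothed ring with a wide hole, lying flat: 64 mm over the teeth, hole 42 mm, 26 mm tall, 0.32 kg. Point: its centre, 13 mm above what it lies on. z is its axis. Goes on third, around the cage; seated on the thrust washer, this point is 23 mm above pin_foot and its top is level with the top of the cage.
- end_washer_centre (a point): Small bronze end washer, a flat ring lying flat: 44 mm outside, hole 20 mm (goes over the pin's thin tip only), 9 mm thick, 0.08 kg. Point: its centre, 4.5 mm above what it lies on. z is its axis. Goes on last; seated on cage and gear, this point is 40.5 mm above pin_foot.
- spare_gear_centre (a point): A larger steel gear of another shaft, to be left alone: 78 mm over the teeth, 18 mm thick, with a 40 mm hub on top (28 mm tall in all) and a 20 mm hole. Point: its centre, 14 mm up.
- ball_bearing_centre (a point): A steel ball bearing, to be left alone: 62 mm outside, hole 30 mm, 16 mm tall, dark groove with balls between its rings. Point: its centre, 8 mm up.
- socket_centre (a point): A steel wrench socket standing upright, to be left alone: 30 mm across, 38 mm tall. Point: its centre, 19 mm up.
- hub_nut_centre (a point): A dark hexagonal hub nut, to be left alone: 41 mm over corners, 21 mm tall. Point: its centre, 10.5 mm up.
There are look-alikes about, which are no part of the job. Leave any red look-alike of the part that bears needle_cage_centre alone.

How it is judged:
By the outcome, as a careful person would: the job done as asked, in the order asked, and still so for the second after the job is handed in, with the robot touching nothing.
It also fails if it takes over 112 s, if anything falls off the work surface, if the arm or the gripper's body presses on something with over 40 N, if the wrist force passes 120 N, or if a joint passes its speed limit or range.

## Working session

There is one attempt and no reset: what is moved stays moved. The work goes in short steps, Python scripts to look and compute and a tool call to move; the robot and the scene stay as the last step left them, time stands still between calls to the robot, and variables do not carry over. Pictures are saved under pics/ and viewed, at most 14 in all, crops included, and the job is handed in when it is done.

Besides the shell and the picture viewer there is one more tool, called after "Call:" by a JSON object that holds its "name" and its "arguments". carry_out: Moves the arm, as the interface text tells. Shift numbers are shares of 0.3 m and turn numbers shares of pi/2 rad, none past 1 either way. Its arguments: {"type":"object","properties":{"commands":{"type":"array"},"grip_force":{"type":"number"}},"required":["commands"]}

```bash
mkdir -p pics; ls
python3 - <<'E'
from bench import *
import cv2,numpy as np
for n in("top","side"):
    p,d=snapshot(n);cv2.imwrite(f"pics/{n}0.png",p);np.save(f"{n}0.npy",d)
    c=calibration(n);print(n,np.round(c["intrinsics"],1).tolist(),np.round(c["dist_coeffs"],3),np.round(c["extrinsics"],3).tolist())
s=observe();print(s)
E
```

```text
pics
top [[388.4, 0.0, 315.8], [0.0, 388.4, 203.4], [0.0, 0.0, 1.0]] [-0.024  0.     0.     0.     0.   ] [[0.03, 0.997, -0.076, 0.47], [-0.999, 0.029, -0.017, -0.078], [-0.015, 0.077, 0.997, 0.813], [0.0, 0.0, 0.0, 1.0]]
side [[437.2, 0.0, 321.6], [0.0, 437.2, 195.5], [0.0, 0.0, 1.0]] [0.006 0.    0.    0.    0.   ] [[-0.972, 0.154, -0.179, 0.352], [-0.236, -0.643, 0.729, 0.625], [-0.002, 0.75, 0.661, 0.663], [0.0, 0.0, 0.0, 1.0]]
{'t': 0.1, 'joint_positions': array([ 1.09890160e+00,  2.21169424e-01,  1.52745924e+00,  2.17039512e-05,
        1.39469686e+00, -1.26115562e-01]), 'dq': array([-0.0011588 , -0.00122029, -0.00331119,  0.00088123,  0.00046482,
       -0.0011928 ]), 'joint_torque': array([-2.62561316e-04, -4.98248076e+01, -3.90543222e+01, -1.97498402e-04,
        5.79996049e-03, -1.33537119e-05]), 'ee_pos': array([0.21159641, 0.58753345, 0.23031473]), 'tcp_rot': array([-5.40361234e-01, -3.09423208e+00,  2.59087857e-03]), 'force': array([-0.51109518, -0.72574012,  1.02033004]), 'ft_torque': array([0.00289961, 0.02008281, 0.03989517]), 'grasp_force': 0.0, 'finger_gap': 0.08553618428571619}
```

View pics/top0.png

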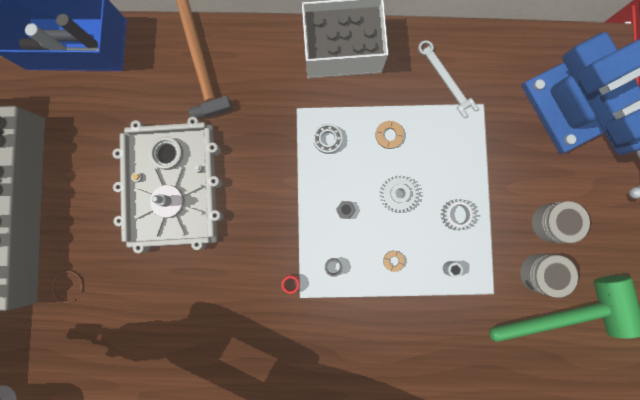

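View pics/side0.png

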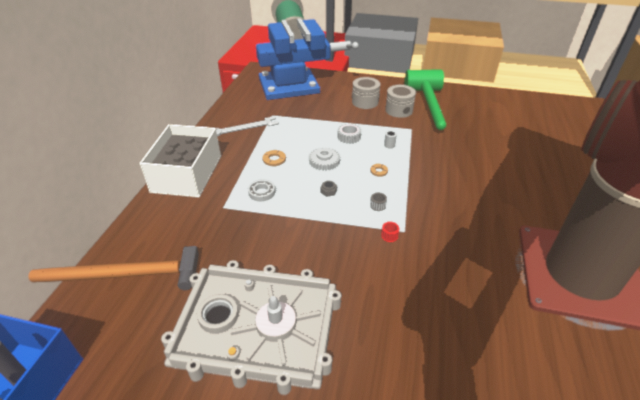

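The top view shows these items:
- Bronze rings: large at (390,135), small at (394,261).
- Gears: hubbed spare at (400,194), wide-hole ring at (460,214).
- Cage candidates: dark tube at (334,267), bright socket at (456,269), red ring at (290,285), hex nut at (346,210).
- Ball bearing at (328,139).
- Pin at (166,200), hollow boss at (166,153).

My picks are thrust washer (390,135), cage (334,267), idler gear (460,214) and end washer (394,261). I'll check them in one crop.

```bash
cat > h.py <<'E'
from bench import *
import cv2,numpy as np
from scipy.spatial.transform import Rotation as R
def cloud(n,d):
    c=calibration(n);h,w=d.shape
    u,v=np.meshgrid(np.arange(w),np.arange(h))
    q=cv2.undistortPoints(np.stack([u,v],-1).reshape(-1,1,2).astype(float),c["intrinsics"],c["dist_coeffs"]).reshape(h,w,2)
    P=np.stack([q[...,0]*d,-q[...,1]*d,-d,np.ones_like(d)],-1)
    return (P@c["extrinsics"].T)[...,:3]
def ray(n,uv,z):
    c=calibration(n);q=cv2.undistortPoints(np.array([[uv]],float),c["intrinsics"],c["dist_coeffs"])[0,0]
    E=c["extrinsics"];r=E[:3,:3]@[q[0],-q[1],-1];return E[:3,3]+r*(z-E[2,3])/r[2]
def fitcirc(p):
    A=np.c_[2*p,np.ones(len(p))];s=np.linalg.lstsq(A,(p**2).sum(1),rcond=None)[0]
    return s[:2],np.sqrt(s[2]+s[:2]@s[:2])
E
python3 - <<'E'
from h import *
p=cv2.imread("pics/top0.png");T=[]
for u,v in [(334,267),(456,269),(394,261),(390,135),(460,214),(166,195)]:
    T.append(cv2.resize(p[v-28:v+28,u-28:u+28],(260,260),interpolation=cv2.INTER_CUBIC))
cv2.imwrite("pics/crop1.png",np.vstack([np.hstack(T[:3]),np.hstack(T[3:])]))
for n in("top","side"):
    d=np.load(n+"0.npy");W=cloud(n,d);
    print(n,"paper z",[np.round(W[v,u],4).tolist() for u,v in ([(430,150),(320,240)] if n=="top" else [(300,190),(360,140)])])
    L={"top":dict(tw=(390,135,.0,.010,.034),ew=(394,261,.0,.009,.026),cage=(334,267,0,.026,.022),idler=(460,214,0,.026,.036),sock=(456,269,0,.038,.02),bear=(328,139,0,.016,.035),spare=(400,194,0,.028,.024)),
       "side":dict(tw=(274,157,0,.01,.034),ew=(379,170,0,.009,.026),cage=(378,202,0,.026,.022),idler=(349,132,0,.026,.036),sock=(390,140,0,.038,.02),bear=(262,189,0,.016,.035),spare=(324,157,0,.028,.024))}[n]
    for k,(u,v,z0,h,r) in L.items():
        c=ray(n,(u,v),h)[:2]
        m=(np.hypot(W[...,0]-c[0],W[...,1]-c[1])<r+.01)&(W[...,2]>.6*h)&(d>0)
        q=W[m]
        if len(q)<5: print(k,len(q));continue
        # minimal enclosing circle + bbox
        (x,y),rr=cv2.minEnclosingCircle(q[:,:2].astype(np.float32))
        print(k,np.round(c,4),"mec",round(x,4),round(y,4),round(rr,4),"z90",np.round(np.percentile(q[:,2],[50,95]),4),len(q))
    # pin
    c=ray(n,(166,198) if n=="top" else (275,312),.03)[:2]
    m=(np.hypot(W[...,0]-c[0],W[...,1]-c[1])<.06)&(d>0)
    q=W[m]
    for a,b in((.026,.036),(.04,.058),(.066,.09)):
        s=q[(q[:,2]>a)&(q[:,2]<b)]
        if len(s)>3:
            (x,y),rr=cv2.minEnclosingCircle(s[:,:2].astype(np.float32));print("pin",a,round(x,4),round(y,4),round(rr,4),np.round(s.mean(0),4),len(s))
E
```

```text
top paper z [[0.6524, -0.3024, 0.0003], [0.4559, -0.0751, -0.003]]
tw [ 0.6798 -0.2157] mec 0.6818 -0.2145 0.0302 z90 [0.0096 0.0118] 492
ew [ 0.4177 -0.228 ] mec 0.4178 -0.2274 0.0219 z90 [0.0083 0.0105] 273
cage [ 0.4033 -0.1049] mec 0.4024 -0.1028 0.0179 z90 [0.0252 0.0276] 119
idler [ 0.517  -0.3568] mec 0.5169 -0.3561 0.0327 z90 [0.0246 0.0272] 462
sock [ 0.4074 -0.345 ] mec 0.4055 -0.3437 0.0155 z90 [0.0371 0.0395] 212
bear [ 0.6662 -0.0858] mec 0.6694 -0.0844 0.0312 z90 [0.014  0.0175] 514
spare [ 0.554  -0.2346] mec 0.5539 -0.2345 0.0341 z90 [0.019 0.029] 599
pin 0.026 0.5258 0.2416 0.0347 [0.5256 0.2384 0.0296] 675
pin 0.04 0.5258 0.2382 0.0115 [0.5255 0.2326 0.0495] 41
pin 0.066 0.5261 0.2411 0.0075 [0.526  0.2394 0.0793] 68
side paper z [[0.5838, -0.1116, 0.001], [0.4833, -0.3449, 0.0022]]
tw [ 0.6787 -0.2088] mec 0.6822 -0.212 0.0309 z90 [0.0093 0.0114] 234
ew [ 0.4152 -0.2189] mec 0.417 -0.2258 0.0232 z90 [0.0082 0.0103] 138
cage [ 0.3999 -0.0848] mec 0.4005 -0.0994 0.0189 z90 [0.0227 0.0271] 144
idler [ 0.5132 -0.34  ] mec 0.5156 -0.3522 0.0334 z90 [0.0235 0.0269] 240
sock [ 0.4026 -0.31  ] mec 0.4047 -0.3339 0.0133 z90 [0.0326 0.0388] 73
bear [ 0.6636 -0.078 ] mec 0.668 -0.0826 0.032 z90 [0.0141 0.0171] 344
spare [ 0.551  -0.2142] mec 0.5517 -0.2176 0.0325 z90 [0.0201 0.0285] 254
pin 0.026 0.5253 0.2449 0.0342 [0.5228 0.2503 0.0301] 890
pin 0.04 0.5249 0.245 0.0119 [0.5217 0.2519 0.0494] 93
pin 0.066 0.5247 0.2454 0.0075 [0.5239 0.2473 0.0787] 104
```

View pics/crop1.png

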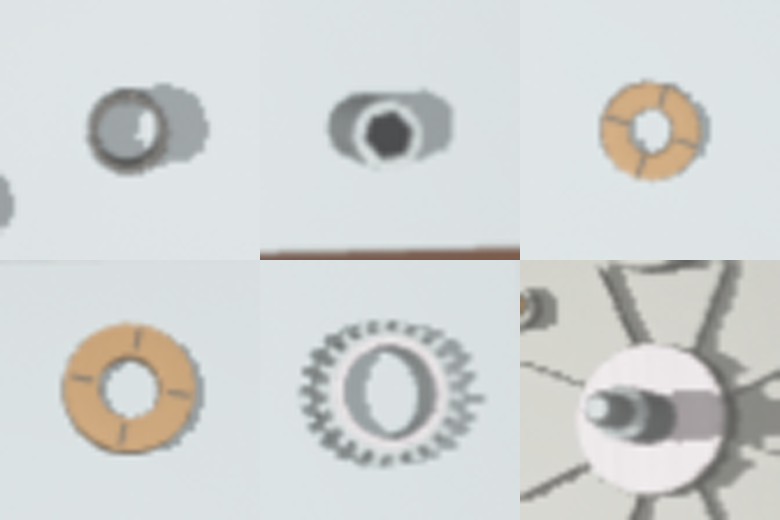

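The crop confirms the picks: a hollow dark tube (cage) at (334,267), a socket with a hex recess at (456,269), washers at (394,261) and (390,135), and the idler ring at (460,214). The heights and radii fit too. I'll align the tool with the world axes and head for the thrust washer.

Call:
{"name": "carry_out", "arguments": {"commands": [[[-0.8, -0.63, 0], [0, 0, -0.22], 1], [[-0.8, -0.63, 0], [0, 0, -0.22], 1], [[-0.8, -0.63, 0], [0, 0, -0.22], 1], [[-0.8, -0.63, 0], [0, 0, -0.22], 1], [[-0.8, -0.63, 0], [0, 0, -0.22], 1]], "grip_force": 40}}

```text
t: 0.72
ee_pos: [0.3741, 0.3268, 0.231]
tcp_rot: [-0.001, -3.141, 0.0]
force: [0.3, -0.1, -0.2]
finger_gap: 0.0853
grasp_force: 0.0
```

Call:
{"name": "carry_out", "arguments": {"commands": [[[-0.512, -0.9, 0], [0, 0, 0], 1], [[-0.512, -0.9, 0], [0, 0, 0], 1], [[-0.512, -0.9, 0], [0, 0, 0], 1], [[-0.512, -0.9, 0], [0, 0, 0], 1], [[-0.512, -0.9, 0], [0, 0, 0], 0.7]]}}

```text
t: 1.35
ee_pos: [0.5276, 0.0568, 0.2311]
tcp_rot: [-0.001, -3.141, -0.0]
force: [1.0, 0.1, 0.4]
finger_gap: 0.0728
grasp_force: 0.0
```

Call:
{"name": "carry_out", "arguments": {"commands": [[[-0.512, -0.9, 0.2], [0, 0, 0], 0.7], [[-0.512, -0.9, 0.2], [0, 0, 0], 0.7], [[-0.512, -0.9, 0.2], [0, 0, 0], 0.7], [[-0.512, -0.9, 0.4], [0, 0, 0], 0.7], [[-0.512, -0.9, 0.5], [0, 0, 0], 0.7]]}}

```text
t: 1.98
ee_pos: [0.6665, -0.1861, 0.1153]
tcp_rot: [0.002, 3.139, -0.002]
force: [0.5, 0.9, 0.7]
finger_gap: 0.0726
grasp_force: 0.0
```

Call:
{"name": "carry_out", "arguments": {"commands": [[[0, 0, 0], [0, 0, 0], 0.7], [[0, 0, 0], [0, 0, 0], 0.7]]}}

```text
t: 2.22
ee_pos: [0.6646, -0.1832, 0.115]
tcp_rot: [-0.001, -3.141, -0.001]
force: [0.6, -0.4, 1.3]
finger_gap: 0.0728
grasp_force: 0.0
```

Call:
{"name": "carry_out", "arguments": {"commands": [[[-0.056, -0.101, 0.15], [0, 0, 0], 0.7], [[-0.056, -0.101, 0.28], [0, 0, 0], 0.7], [[-0.056, -0.101, 0.28], [0, 0, 0], 0.7], [[-0.056, -0.101, 0.28], [0, 0, 0], 0.7]]}}

```text
t: 2.72
ee_pos: [0.6835, -0.2134, 0.035]
tcp_rot: [-0.002, 3.138, -0.003]
force: [-0.2, 0.5, -0.3]
finger_gap: 0.0728
grasp_force: 0.0
```

Run:
```python
from h import *
p,d=snapshot("side");W=cloud("side",d);np.save("s1.npy",W)
q=p[90:250,190:390];cv2.imwrite("pics/s1.png",cv2.resize(q,(800,640))[:600])
print(observe()["ee_pos"])
```

```text
[ 0.68391906 -0.21375836  0.03553931]
```

View pics/s1.png

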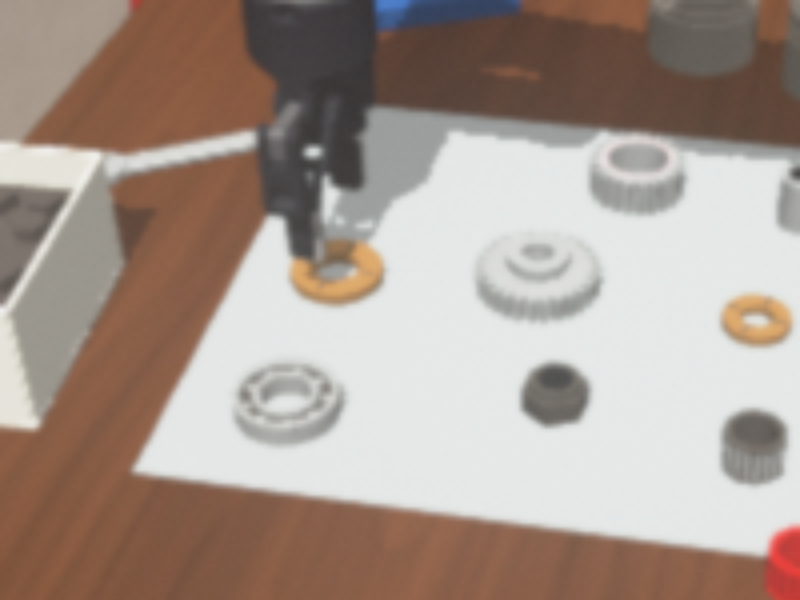

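The side view shows the fingers over the thrust washer, with the near fingertip at about crop (305,255). Next I'll measure the tip height and offset from depth.

Run:
```python
from h import *
s=observe();print(s["ee_pos"],s["tcp_rot"])
W=np.load("s1.npy");c=s["ee_pos"]
m=(abs(W[...,0]-c[0])<.03)&(abs(W[...,1]-c[1])<.07)&(W[...,2]>.02)&(W[...,2]<.12)
q=W[m]
f=q[q[:,1]>c[1]+.02];print("near finger",len(f),np.sort(f[:,2])[:6].round(4))
lo=f[f[:,2]<f[:,2].min()+.012];print("x range",np.percentile(lo[:,0],[2,50,98]).round(4),"y",np.percentile(lo[:,1],[2,50,98]).round(4))
```

```text
[ 0.68391906 -0.21375836  0.03553931] [-1.45389698e-03  3.13649808e+00 -3.33365375e-03]
near finger 301 [0.0433 0.0439 0.0441 0.0442 0.0445 0.0456]
x range [0.6727 0.6801 0.6912] y [-0.1732 -0.1693 -0.1633]
```

Call:
{"name": "carry_out", "arguments": {"commands": [[[0, 0, 0.06], [0, 0, 0], 0.6], [[0, 0, 0.06], [0, 0, 0], 0.6], [[0, 0, 0.06], [0, 0, 0], 0.6]]}}

```text
t: 3.15
ee_pos: [0.6814, -0.2137, 0.0131]
tcp_rot: [-0.0, -3.141, -0.0]
force: [0.8, 0.3, -0.1]
finger_gap: 0.0681
grasp_force: 0.0
```

Call:
{"name": "carry_out", "arguments": {"commands": [[[0, 0, 0.03], [0, 0, 0], 0.6], [[0, 0, 0.045], [0, 0, 0], 0.6], [[0, 0, 0.052], [0, 0, 0], 0.6], [[0, 0, 0.052], [0, 0, 0], 0.6]]}}

```text
t: 3.65
ee_pos: [0.6815, -0.2138, -0.0026]
tcp_rot: [-0.0, -3.141, -0.0]
force: [0.3, 0.0, -0.1]
finger_gap: 0.0689
grasp_force: 0.0
```

Call:
{"name": "carry_out", "arguments": {"commands": [[[0, 0, 0], [0, 0, 0], -0.1], [[0, 0, 0], [0, 0, 0], -0.1], [[0, 0, 0], [0, 0, 0], -0.1], [[0, 0, 0], [0, 0, 0], -0.1]], "grip_force": 50}}

```text
t: 4.15
ee_pos: [0.6824, -0.2141, -0.0012]
tcp_rot: [0.0, 3.14, -0.001]
force: [-0.3, -0.2, 6.0]
finger_gap: 0.0572
grasp_force: 53.6
```

Call:
{"name": "carry_out", "arguments": {"commands": [[[0, 0, -0.1], [0, 0, 0], -0.1], [[0, 0, -0.3], [0, 0, 0], -0.1], [[0, 0, -0.4], [0, 0, 0], -0.1], [[0, 0, -0.4], [0, 0, 0], -0.1], [[0, 0, -0.4], [0, 0, 0], -0.1]]}}

```text
t: 4.78
ee_pos: [0.6802, -0.2132, 0.115]
tcp_rot: [-0.0, -3.138, -0.002]
force: [0.1, -0.3, -2.4]
finger_gap: 0.0574
grasp_force: 54.1
```

Call:
{"name": "carry_out", "arguments": {"commands": [[[0.26, 0.758, -0.08], [0, 0, 0], -0.1], [[0.26, 0.758, -0.08], [0, 0, 0], -0.1], [[0.26, 0.758, -0.08], [0, 0, 0], -0.1], [[0.26, 0.758, -0.08], [0, 0, 0], -0.1], [[0.26, 0.758, -0.08], [0, 0, 0], -0.1]]}}

```text
t: 5.4
ee_pos: [0.6008, 0.0175, 0.139]
tcp_rot: [0.007, -3.136, -0.002]
force: [-0.7, 0.3, -1.9]
finger_gap: 0.0569
grasp_force: 54.3
```

Call:
{"name": "carry_out", "arguments": {"commands": [[[0.26, 0.758, 0], [0, 0, 0], -0.1], [[0.26, 0.758, 0], [0, 0, 0], -0.1], [[0.26, 0.758, 0], [0, 0, 0], -0.1], [[0.26, 0.758, 0], [0, 0, 0], -0.1], [[0.26, 0.758, 0], [0, 0, 0], -0.1]]}}

```text
t: 6.02
ee_pos: [0.5234, 0.2432, 0.1393]
tcp_rot: [0.006, -3.138, 0.001]
force: [-0.2, -0.6, -2.1]
finger_gap: 0.057
grasp_force: 54.4
```

Call:
{"name": "carry_out", "arguments": {"commands": [[[0, 0, 0], [0, 0, 0], -0.1], [[0, 0, 0], [0, 0, 0], -0.1]]}}

```text
t: 6.28
ee_pos: [0.5261, 0.2393, 0.1409]
tcp_rot: [-0.004, -3.14, 0.001]
force: [0.5, -1.0, -0.6]
finger_gap: 0.057
grasp_force: 54.4
```

Run:
```python
from h import *
s=observe();c=s["ee_pos"];print(c)
T=[]
for n in("top","side"):
    p,d=snapshot(n);W=cloud(n,d)
    # bronze by colour
    hsv=cv2.cvtColor(p,cv2.COLOR_BGR2HSV)
    near=(np.hypot(W[...,0]-c[0],W[...,1]-c[1])<.05)&(abs(W[...,2]-c[2]-.007)<.02)
    br=near&(hsv[...,0]>8)&(hsv[...,0]<22)&(hsv[...,1]>90)
    q=W[br];print(n,len(q))
    if len(q)>20:
        (x,y),r=cv2.minEnclosingCircle(q[:,:2].astype(np.float32));print("mec",round(x,4),round(y,4),round(r,4),"z",np.percentile(q[:,2],[5,50,95]).round(4))
    f=W[near&~br&(W[...,2]<c[2]+.03)];print("other ymin/max",np.percentile(f[:,1],[1,99]).round(4),"x",np.percentile(f[:,0],[1,99]).round(4))
    u,v=(166,180) if n=="top" else (275,265)
    T.append(cv2.resize(p[v-60:v+60,u-70:u+70],(400,343),interpolation=cv2.INTER_CUBIC))
cv2.imwrite("pics/h1.png",np.hstack(T))
```

```text
[0.52614162 0.23930733 0.14087154]
top 218
mec 0.5269 0.2377 0.0296 z [0.1497 0.1513 0.1531]
other ymin/max [0.2038 0.2622] x [0.497 0.556]
side 466
mec 0.5209 0.2394 0.0301 z [0.1468 0.152  0.1538]
other ymin/max [0.2051 0.2823] x [0.5026 0.5336]
```

View pics/h1.png

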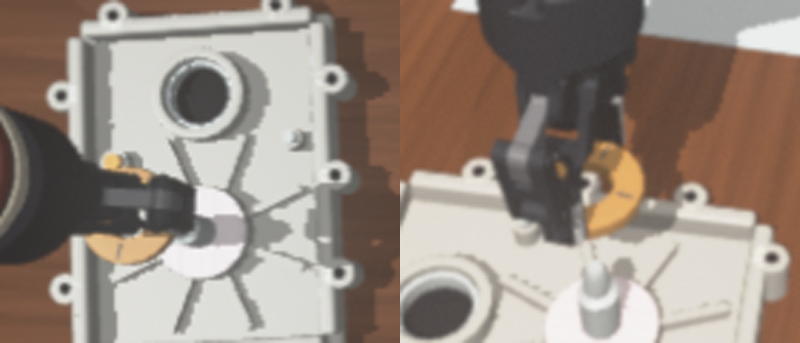

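Washer held: top panel around (130,215), side panel around (610,190), with the pin at (595,290) in the side panel. I'll refine the washer centre from its true outlines in each camera, relative to the pin.

```bash
cat >> h.py <<'E'
from scipy.optimize import least_squares
def outline(n,mask,W,d,radii,c0,ztop):
    """fit centre to pixels of mask bordering a farther background, on the plane of their own depth"""
    pts=[]
    for dv,du in((0,1),(0,-1),(1,0),(-1,0)):
        nb=np.roll(d,(-dv,-du),(0,1));nm=np.roll(mask,(-dv,-du),(0,1))
        e=mask&~nm&(nb>d+.02)
        for v,u in np.argwhere(e): pts.append(ray(n,(u+.5*du,v+.5*dv),ztop)[:2])
    P=np.array(pts)
    def f(c):
        r=np.hypot(*(P-c).T);return np.min([abs(r-k) for k in radii],0)
    best=None
    for dx in(-.004,0,.004):
        for dy in(-.004,0,.004):
            s=least_squares(f,np.array(c0)+[dx,dy],loss="soft_l1",f_scale=.001)
            if best is None or s.cost<best.cost:best=s
    return best.x,np.median(f(best.x)),len(P)
E
python3 - <<'E'
from h import *
s=observe();c=s["ee_pos"];print(c)
for n in("top","side"):
    p,d=snapshot(n);W=cloud(n,d);hsv=cv2.cvtColor(p,cv2.COLOR_BGR2HSV)
    near=(np.hypot(W[...,0]-c[0],W[...,1]-c[1])<.05)&(abs(W[...,2]-c[2]-.011)<.006)
    br=near&(hsv[...,0]>5)&(hsv[...,0]<25)&(hsv[...,1]>80)
    zt=np.percentile(W[br][:,2],50)
    print(n,"held",outline(n,br,W,d,(.03,.014),c[:2],zt),zt)
    # pin tip & shaft fit
    b=(.5255,.2415) if n=="top" else (.525,.2454)
    m=(np.hypot(W[...,0]-b[0],W[...,1]-b[1])<.02)&(W[...,2]>.045)&(W[...,2]<.09)
    q=W[m];
    def rad(z):return np.interp(z-.03,[0,.031,.034,.05,.055],[.012,.012,.0075,.0075,.0045])
    g=least_squares(lambda k:np.hypot(q[:,0]-k[0],q[:,1]-k[1])-rad(q[:,2]-.0),b,loss="soft_l1",f_scale=.001)
    print(n,"pin",g.x,len(q),"top z",q[:,2].max())
E
```

```text
[0.52627867 0.23952167 0.14136731]
top held (array([0.52677676, 0.23758561]), np.float64(0.00026611693398332845), 34) 0.1520933514485624
top pin [0.5264715  0.24262286] 72 top z 0.07947403196786074
side held (array([0.52503425, 0.24238434]), np.float64(0.000668357946697163), 51) 0.1524776872332329
side pin [0.52551938 0.2436307 ] 264 top z 0.08647043655977771
```

Call:
{"name": "carry_out", "arguments": {"commands": [[[0, 0.008, 0.1], [0, 0, 0], -0.1], [[0, 0.008, 0.2], [0, 0, 0], -0.1], [[0, 0.008, 0.24], [0, 0, 0], -0.1], [[0, 0.008, 0.24], [0, 0, 0], -0.1]]}}

```text
t: 6.98
ee_pos: [0.5254, 0.243, 0.0692]
tcp_rot: [-0.001, -3.14, 0.001]
force: [0.3, 0.2, -0.5]
finger_gap: 0.0573
grasp_force: 54.4
```

```bash
cat > look.py <<'E'
from h import *
import sys
s=observe();c=s["ee_pos"];print(c,s["force"].round(1))
T=[]
for n in("top","side"):
    p,d=snapshot(n)
    u,v=(166,190) if n=="top" else (278,295)
    T.append(cv2.resize(p[v-40:v+40,u-40:u+40],(400,400),interpolation=cv2.INTER_CUBIC))
cv2.imwrite(f"pics/{sys.argv[1]}.png",np.hstack(T))
E
python3 look.py h2
```

```text
[0.52537386 0.24296929 0.06917396] [ 0.3  0.2 -0.5]
```

View pics/h2.png

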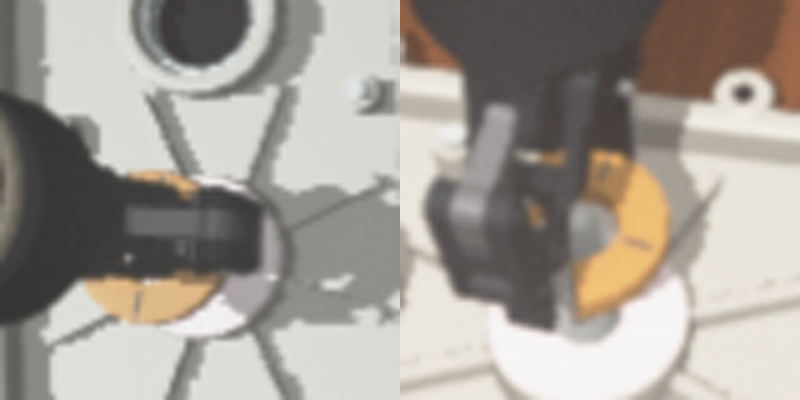

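The washer ring encircles the pin tip (side panel, about (600,225)) and there's no contact force. I'll lower it gently.

Call:
{"name": "carry_out", "arguments": {"commands": [[[0, 0, 0.02], [0, 0, 0], -0.1], [[0, 0, 0.035], [0, 0, 0], -0.1], [[0, 0, 0.05], [0, 0, 0], -0.1], [[0, 0, 0.05], [0, 0, 0], -0.1]]}}

```text
t: 7.58
ee_pos: [0.5253, 0.2433, 0.0542]
tcp_rot: [-0.0, -3.141, 0.001]
force: [-0.2, 0.4, -1.9]
finger_gap: 0.0572
grasp_force: 54.4
```

Call:
{"name": "carry_out", "arguments": {"commands": [[[0, 0, 0.04], [0, 0, 0], -0.1], [[0, 0, 0.065], [0, 0, 0], -0.1], [[0, 0, 0.075], [0, 0, 0], -0.1], [[0, 0, 0.075], [0, 0, 0], -0.1]]}}

```text
t: 8.07
ee_pos: [0.5255, 0.2433, 0.0318]
tcp_rot: [-0.0, -3.141, 0.0]
force: [-0.7, 0.0, -2.0]
finger_gap: 0.0574
grasp_force: 54.4
```

Call:
{"name": "carry_out", "arguments": {"commands": [[[0, 0, 0.006], [0, 0, 0], -0.1], [[0, 0, 0.009], [0, 0, 0], -0.1], [[0, 0, 0.009], [0, 0, 0], -0.1]]}}

```text
t: 8.45
ee_pos: [0.5258, 0.2434, 0.0297]
tcp_rot: [0.0, 3.141, 0.0]
force: [-0.5, -0.3, -1.8]
finger_gap: 0.0569
grasp_force: 54.4
```

Call:
{"name": "carry_out", "arguments": {"commands": [[[0, 0, 0.004], [0, 0, 0], -0.1], [[0, 0, 0.008], [0, 0, 0], -0.1], [[0, 0, 0.008], [0, 0, 0], -0.1]]}}

```text
t: 8.82
ee_pos: [0.5261, 0.2435, 0.0287]
tcp_rot: [0.0, 3.141, -0.0]
force: [-4.4, -1.5, 10.1]
finger_gap: 0.0573
grasp_force: 55.6
```

Call:
{"name": "carry_out", "arguments": {"commands": [[[0, 0, -0.003], [0, 0, 0], 0.7], [[0, 0, -0.003], [0, 0, 0], 0.7], [[0, 0, -0.003], [0, 0, 0], 0.7], [[0, 0, -0.003], [0, 0, 0], 0.7]]}}

```text
t: 9.32
ee_pos: [0.5257, 0.2434, 0.0279]
tcp_rot: [-0.0, -3.141, 0.0]
force: [0.3, 0.4, 0.0]
finger_gap: 0.0723
grasp_force: 0.0
```

Call:
{"name": "carry_out", "arguments": {"commands": [[[0, 0, -0.1], [0, 0, 0], 0.7], [[0, 0, -0.3], [0, 0, 0], 0.7], [[0, 0, -0.45], [0, 0, 0], 0.7], [[0, 0, -0.45], [0, 0, 0], 0.7]]}}

```text
t: 9.82
ee_pos: [0.529, 0.2444, 0.1683]
tcp_rot: [0.0, 3.133, 0.004]
force: [0.5, 0.3, 0.4]
finger_gap: 0.073
grasp_force: 0.0
```

Call:
{"name": "carry_out", "arguments": {"commands": [[[0.2, -0.57, 0], [0, 0, 0], 0.7], [[0.2, -0.57, 0], [0, 0, 0], 0.2], [[0.2, -0.57, 0], [0, 0, 0], 0.2], [[0.2, -0.57, 0], [0, 0, 0], 0.2]]}}

```text
t: 10.32
ee_pos: [0.4638, 0.0695, 0.1615]
tcp_rot: [-0.008, -3.139, 0.001]
force: [-0.3, 0.3, 0.6]
finger_gap: 0.0514
grasp_force: 0.0
```

Call:
{"name": "carry_out", "arguments": {"commands": [[[0.21, -0.58, 0], [0, 0, 0], 0.2], [[0.21, -0.58, 0], [0, 0, 0], 0.2], [[0.21, -0.58, 0], [0, 0, 0], 0.2], [[0.21, -0.58, 0], [0, 0, 0], 0.2], [[0.21, -0.58, 0], [0, 0, 0], 0.2]]}}

```text
t: 10.95
ee_pos: [0.4028, -0.1009, 0.1625]
tcp_rot: [-0.002, -3.141, -0.002]
force: [0.3, -1.0, 0.4]
finger_gap: 0.051
grasp_force: 0.0
```

Run:
```python
from h import *
s=observe();c=s["ee_pos"];print(c)
T=[]
for n in("top","side"):
    p,d=snapshot(n);W=cloud(n,d);hsv=cv2.cvtColor(p,cv2.COLOR_BGR2HSV)
    b=(.526,.242)
    near=(np.hypot(W[...,0]-b[0],W[...,1]-b[1])<.045)&(W[...,2]>.03)&(W[...,2]<.05)
    br=near&(hsv[...,0]>5)&(hsv[...,0]<25)&(hsv[...,1]>80)
    q=W[br];print(n,len(q),cv2.minEnclosingCircle(q[:,:2].astype(np.float32)),"z",np.percentile(q[:,2],[5,50,95]).round(4))
    u,v=(166,200) if n=="top" else (275,310)
    T.append(cv2.resize(p[v-40:v+40,u-40:u+40],(400,400),interpolation=cv2.INTER_CUBIC))
cv2.imwrite("pics/w1.png",np.hstack(T))
```

```text
[ 0.40279313 -0.10093429  0.1625052 ]
top 397 ((0.5257596969604492, 0.24225541949272156), 0.030163174495100975) z [0.0369 0.0394 0.0416]
side 623 ((0.5234141945838928, 0.2441326081752777), 0.03162414953112602) z [0.0362 0.0398 0.0418]
```

View pics/w1.png

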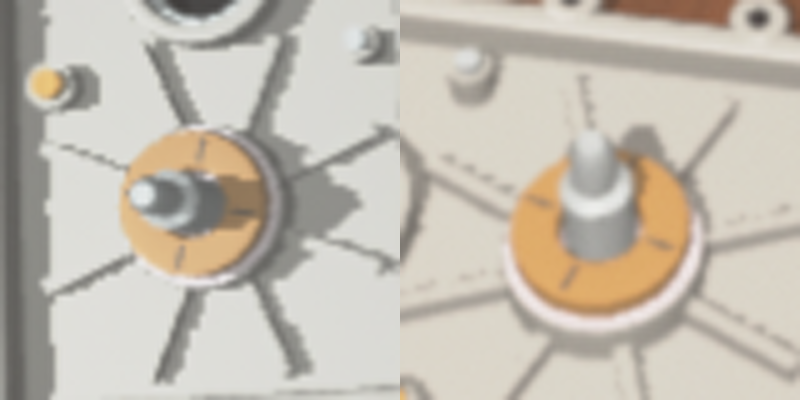

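The washer is flat on the boss: top at 40 mm in both cameras, ring concentric at panel (200,200). Next is the cage.

Call:
{"name": "carry_out", "arguments": {"commands": [[[0, -0.005, 0.2], [0, 0, 0], 0.2], [[0, -0.005, 0.38], [0, 0, 0], 0.2], [[0, -0.005, 0.48], [0, 0, 0], 0.2], [[0, -0.005, 0.52], [0, 0, 0], 0.2], [[0, -0.005, 0.52], [0, 0, 0], 0.2]]}}

```text
t: 11.68
ee_pos: [0.4028, -0.1021, 0.0068]
tcp_rot: [0.003, -3.14, -0.001]
force: [-0.3, 0.1, 0.9]
finger_gap: 0.0515
grasp_force: 0.0
```

Call:
{"name": "carry_out", "arguments": {"commands": [[[0, 0, 0], [0, 0, 0], 0], [[0, 0, 0], [0, 0, 0], -0.3], [[0, 0, 0], [0, 0, 0], -0.6], [[0, 0, 0], [0, 0, 0], -0.6], [[0, 0, 0], [0, 0, 0], -0.6]], "grip_force": 35}}

```text
t: 12.3
ee_pos: [0.4043, -0.1036, 0.0088]
tcp_rot: [0.001, 3.138, -0.001]
force: [-0.7, 1.6, 8.0]
finger_gap: 0.034
grasp_force: 35.1
```

Call:
{"name": "carry_out", "arguments": {"commands": [[[0, 0, -0.1], [0, 0, 0], -0.6], [[0, 0, -0.3], [0, 0, 0], -0.6], [[0, 0, -0.48], [0, 0, 0], -0.6], [[0, 0, -0.48], [0, 0, 0], -0.6]]}}

```text
t: 12.8
ee_pos: [0.4064, -0.1049, 0.1568]
tcp_rot: [0.001, 3.131, -0.008]
force: [0.8, 0.3, -0.9]
finger_gap: 0.0338
grasp_force: 35.5
```

Call:
{"name": "carry_out", "arguments": {"commands": [[[-0.205, 0.577, 0], [0, 0, 0], -0.6], [[-0.205, 0.577, 0], [0, 0, 0], -0.6], [[-0.205, 0.577, 0], [0, 0, 0], -0.6], [[-0.205, 0.577, 0], [0, 0, 0], -0.6]]}}

```text
t: 13.3
ee_pos: [0.4641, 0.0734, 0.1501]
tcp_rot: [0.008, -3.141, -0.001]
force: [-0.5, -0.9, 0.1]
finger_gap: 0.034
grasp_force: 35.6
```

Call:
{"name": "carry_out", "arguments": {"commands": [[[-0.205, 0.577, 0], [0, 0, 0], -0.6], [[-0.205, 0.577, 0], [0, 0, 0], -0.6], [[-0.205, 0.577, 0], [0, 0, 0], -0.6], [[-0.205, 0.577, 0], [0, 0, 0], -0.6], [[-0.205, 0.577, 0], [0, 0, 0], -0.6]]}}

```text
t: 13.92
ee_pos: [0.525, 0.2418, 0.1498]
tcp_rot: [-0.0, -3.139, 0.002]
force: [0.2, -0.1, -0.8]
finger_gap: 0.0341
grasp_force: 35.7
```

Call:
{"name": "carry_out", "arguments": {"commands": [[[0, 0, 0.08], [0, 0, 0], -0.6], [[0, 0, 0.12], [0, 0, 0], -0.6], [[0, 0, 0.12], [0, 0, 0], -0.6]]}}

```text
t: 14.3
ee_pos: [0.5248, 0.2415, 0.1139]
tcp_rot: [-0.003, -3.139, 0.002]
force: [-0.1, 0.3, -0.1]
finger_gap: 0.0341
grasp_force: 35.7
```

```bash
python3 look.py c1
```

```text
[0.52476459 0.24153546 0.11388789] [-0.1  0.3 -0.1]
```

View pics/c1.png

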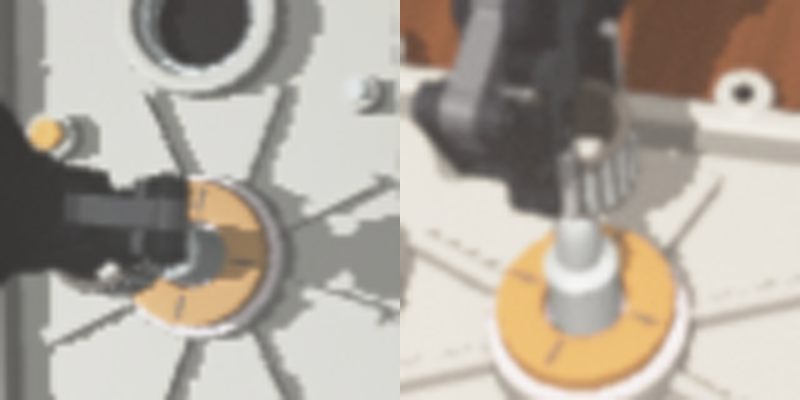

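The cage is held upright above the pin tip (side panel: cage at about (600,180), tip at (575,235)). I'll correct by about 1 mm in x and 1.5 mm in y, then lower.

Call:
{"name": "carry_out", "arguments": {"commands": [[[-0.0035, 0.005, 0], [0, 0, 0], -0.6], [[-0.0035, 0.005, 0.06], [0, 0, 0], -0.6], [[-0.0035, 0.005, 0.12], [0, 0, 0], -0.6], [[-0.0035, 0.005, 0.12], [0, 0, 0], -0.6]]}}

```text
t: 14.9
ee_pos: [0.5245, 0.2439, 0.0759]
tcp_rot: [-0.0, -3.136, 0.003]
force: [-0.4, -0.0, -0.2]
finger_gap: 0.0338
grasp_force: 35.7
```

Call:
{"name": "carry_out", "arguments": {"commands": [[[0, 0, 0.01], [0, 0, 0], -0.6], [[0, 0, 0.02], [0, 0, 0], -0.6], [[0, 0, 0.02], [0, 0, 0], -0.6]]}}

```text
t: 15.28
ee_pos: [0.5269, 0.2446, 0.0732]
tcp_rot: [0.0, 3.141, 0.0]
force: [-0.3, -0.3, -1.1]
finger_gap: 0.0336
grasp_force: 35.7
```

Call:
{"name": "carry_out", "arguments": {"commands": [[[0, -0.004, 0], [0, 0, 0], -0.6], [[0, -0.004, 0], [0, 0, 0], -0.6], [[0, -0.004, 0], [0, 0, 0], -0.6]]}}

```text
t: 15.65
ee_pos: [0.5269, 0.2434, 0.0733]
tcp_rot: [0.0, 3.141, 0.0]
force: [-0.3, -0.3, -0.3]
finger_gap: 0.0338
grasp_force: 35.7
```

Call:
{"name": "carry_out", "arguments": {"commands": [[[0, 0, 0.01], [0, 0, 0], -0.6], [[0, 0, 0.02], [0, 0, 0], -0.6], [[0, 0, 0.02], [0, 0, 0], -0.6]]}}

```text
t: 16.02
ee_pos: [0.5269, 0.2434, 0.0668]
tcp_rot: [0.0, 3.142, -0.0]
force: [0.7, 0.7, -1.8]
finger_gap: 0.0339
grasp_force: 35.6
```

Call:
{"name": "carry_out", "arguments": {"commands": [[[0.001, 0, 0.01], [0, 0, 0], -0.6], [[0.002, 0, 0.02], [0, 0, 0], -0.6], [[0.002, 0, 0.02], [0, 0, 0], -0.6]]}}

```text
t: 16.4
ee_pos: [0.5268, 0.2435, 0.0611]
tcp_rot: [0.0, 3.14, 0.0]
force: [3.5, 0.9, -2.5]
finger_gap: 0.034
grasp_force: 35.5
```

```bash
python3 look.py c2
```

```text
[0.5268047  0.24346887 0.06109019] [ 3.5  0.9 -2.5]
```

View pics/c2.png

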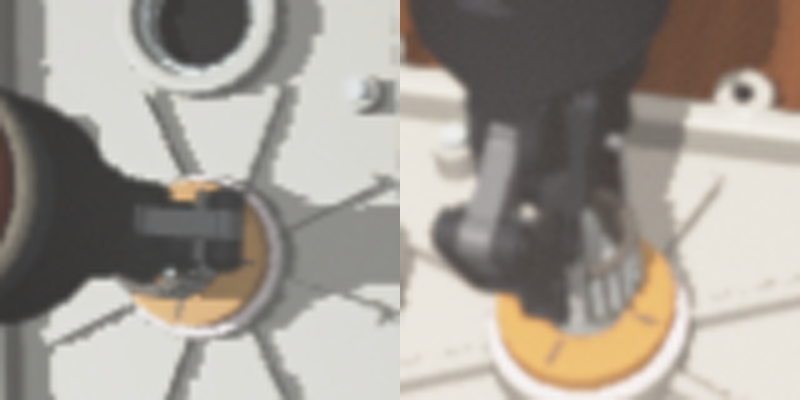

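The cage is around the shaft (side panel, about (610,290)). There's a light push along +x, so I'll ease 1 mm that way and keep lowering.

Call:
{"name": "carry_out", "arguments": {"commands": [[[-0.004, 0, 0.01], [0, 0, 0], -0.6], [[-0.004, 0, 0.025], [0, 0, 0], -0.6], [[-0.004, 0, 0.035], [0, 0, 0], -0.6], [[-0.004, 0, 0.035], [0, 0, 0], -0.6]]}}

```text
t: 17.0
ee_pos: [0.5271, 0.2433, 0.0501]
tcp_rot: [-0.0, -3.141, 0.0]
force: [0.1, -0.2, -0.7]
finger_gap: 0.0337
grasp_force: 35.7
```

Call:
{"name": "carry_out", "arguments": {"commands": [[[0, 0, 0.006], [0, 0, 0], -0.6], [[0, 0, 0.01], [0, 0, 0], -0.6], [[0, 0, 0.01], [0, 0, 0], -0.6]]}}

```text
t: 17.38
ee_pos: [0.5273, 0.2434, 0.0488]
tcp_rot: [-0.0, -3.141, 0.0]
force: [-4.0, -1.9, 8.1]
finger_gap: 0.0338
grasp_force: 36.6
```

Call:
{"name": "carry_out", "arguments": {"commands": [[[0, 0, 0.004], [0, 0, 0], -0.6], [[0, 0, 0.006], [0, 0, 0], -0.6], [[0, 0, 0.006], [0, 0, 0], -0.6]]}}

```text
t: 17.75
ee_pos: [0.5274, 0.2435, 0.0487]
tcp_rot: [0.0, -3.141, 0.001]
force: [-10.1, -3.1, 20.5]
finger_gap: 0.034
grasp_force: 37.8
```

Call:
{"name": "carry_out", "arguments": {"commands": [[[0, 0, -0.006], [0, 0, 0], -0.6], [[0, 0, -0.006], [0, 0, 0], 0.2], [[0, 0, -0.006], [0, 0, 0], 0.2], [[0, 0, -0.006], [0, 0, 0], 0.2]]}}

```text
t: 18.25
ee_pos: [0.5272, 0.2433, 0.0472]
tcp_rot: [-0.0, -3.141, 0.0]
force: [0.2, 0.3, -0.6]
finger_gap: 0.0512
grasp_force: 0.0
```

Call:
{"name": "carry_out", "arguments": {"commands": [[[0, 0, -0.1], [0, 0, 0], 0.2], [[0, 0, -0.25], [0, 0, 0], 0.2], [[0, 0, -0.4], [0, 0, 0], 0.2], [[0, 0, -0.4], [0, 0, 0], 0.7]]}}

```text
t: 18.75
ee_pos: [0.5304, 0.2444, 0.1724]
tcp_rot: [0.0, 3.133, 0.004]
force: [0.1, 0.2, -0.2]
finger_gap: 0.0677
grasp_force: 0.0
```

Call:
{"name": "carry_out", "arguments": {"commands": [[[0.015, -0.998, 0], [0, 0, 0], 0.7], [[0.015, -0.998, 0], [0, 0, 0], 0.7], [[0.015, -0.998, 0], [0, 0, 0], 0.7], [[0.015, -0.998, 0], [0, 0, 0], 0.7], [[0.015, -0.998, 0], [0, 0, 0], 0.7]]}}

```text
t: 19.38
ee_pos: [0.5219, -0.0582, 0.1664]
tcp_rot: [-0.002, -3.14, -0.0]
force: [0.2, -0.0, -0.1]
finger_gap: 0.0723
grasp_force: 0.0
```

Call:
{"name": "carry_out", "arguments": {"commands": [[[0.015, -0.998, 0], [0, 0, 0], 0.7], [[0.015, -0.998, 0], [0, 0, 0], 0.7], [[0.015, -0.998, 0], [0, 0, 0], 0.7], [[0.015, -0.998, 0], [0, 0, 0], 0.7], [[0.015, -0.998, 0], [0, 0, 0], 0.7]]}}

```text
t: 20.0
ee_pos: [0.5173, -0.3576, 0.1661]
tcp_rot: [-0.002, -3.14, -0.002]
force: [0.4, 0.4, 0.2]
finger_gap: 0.0725
grasp_force: 0.0
```

Call:
{"name": "carry_out", "arguments": {"commands": [[[0, 0, 0], [0, 0, 0], 0.7], [[0, 0, 0], [0, 0, 0], 0.7]]}}

```text
t: 20.25
ee_pos: [0.5177, -0.3546, 0.1661]
tcp_rot: [-0.001, -3.14, -0.003]
force: [-0.1, 0.4, -0.4]
finger_gap: 0.0723
grasp_force: 0.0
```

Run:
```python
from h import *
s=observe();c=s["ee_pos"];print(c)
T=[]
for n in("top","side"):
    p,d=snapshot(n);W=cloud(n,d)
    b=(.526,.242)
    near=(np.hypot(W[...,0]-b[0],W[...,1]-b[1])<.026)
    q=W[near&(W[...,2]>.060)&(W[...,2]<.072)];print(n,len(q),cv2.minEnclosingCircle(q[:,:2].astype(np.float32)),"z",np.percentile(q[:,2],[5,50,95]).round(4))
    u,v=(166,200) if n=="top" else (275,310)
    T.append(cv2.resize(p[v-40:v+40,u-40:u+40],(400,400),interpolation=cv2.INTER_CUBIC))
cv2.imwrite("pics/c3.png",np.hstack(T))
```

```text
[ 0.51768544 -0.35463704  0.16612267]
top 196 ((0.5256058573722839, 0.24214251339435577), 0.01823512278497219) z [0.0606 0.0643 0.0678]
side 260 ((0.524698793888092, 0.2441345751285553), 0.018529655411839485) z [0.0609 0.065  0.0687]
```

View pics/c3.png

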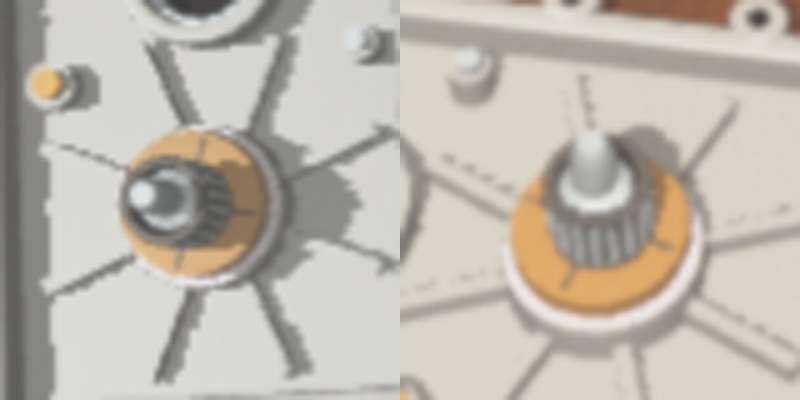

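The cage is seated and upright (panel (185,200), top near z 0.066). Next is the idler gear.

Call:
{"name": "carry_out", "arguments": {"commands": [[[0, -0.002, 0.2], [0, 0, 0], 0.7], [[0, -0.002, 0.38], [0, 0, 0], 0.7], [[0, -0.002, 0.5], [0, 0, 0], 0.7], [[0, -0.002, 0.54], [0, 0, 0], 0.7], [[0, -0.002, 0.54], [0, 0, 0], 0.7]]}}

```text
t: 20.98
ee_pos: [0.5185, -0.3551, 0.0056]
tcp_rot: [0.001, -3.141, -0.001]
force: [-0.7, -0.4, 0.5]
finger_gap: 0.0726
grasp_force: 0.0
```

Call:
{"name": "carry_out", "arguments": {"commands": [[[0, 0, 0], [0, 0, 0], 0.5], [[0, 0, 0], [0, 0, 0], 0.3], [[0, 0, 0], [0, 0, 0], 0], [[0, 0, 0], [0, 0, 0], 0], [[0, 0, 0], [0, 0, 0], 0]], "grip_force": 60}}

```text
t: 21.6
ee_pos: [0.5199, -0.3569, 0.0082]
tcp_rot: [0.0, 3.138, -0.003]
force: [0.7, 2.5, 6.1]
finger_gap: 0.0622
grasp_force: 64.9
```

Call:
{"name": "carry_out", "arguments": {"commands": [[[0, 0, -0.1], [0, 0, 0], 0], [[0, 0, -0.3], [0, 0, 0], 0], [[0, 0, -0.48], [0, 0, 0], 0], [[0, 0, -0.48], [0, 0, 0], 0]]}}

```text
t: 22.1
ee_pos: [0.5215, -0.3589, 0.1569]
tcp_rot: [0.0, 3.132, -0.013]
force: [-0.3, -0.4, -2.7]
finger_gap: 0.0616
grasp_force: 67.1
```

Call:
{"name": "carry_out", "arguments": {"commands": [[[-0.0145, 0.998, 0], [0, 0, 0], 0], [[-0.0145, 0.998, 0], [0, 0, 0], 0], [[-0.0145, 0.998, 0], [0, 0, 0], 0], [[-0.0145, 0.998, 0], [0, 0, 0], 0], [[-0.0145, 0.998, 0], [0, 0, 0], 0]]}}

```text
t: 22.72
ee_pos: [0.5214, -0.0541, 0.1482]
tcp_rot: [0.001, -3.14, -0.001]
force: [0.4, 0.8, -2.4]
finger_gap: 0.0618
grasp_force: 67.2
```

Call:
{"name": "carry_out", "arguments": {"commands": [[[-0.0145, 0.998, 0], [0, 0, 0], 0], [[-0.0145, 0.998, 0], [0, 0, 0], 0], [[-0.0145, 0.998, 0], [0, 0, 0], 0], [[-0.0145, 0.998, 0], [0, 0, 0], 0], [[-0.0145, 0.998, 0], [0, 0, 0], 0]]}}

```text
t: 23.35
ee_pos: [0.5259, 0.2449, 0.1481]
tcp_rot: [0.001, -3.14, 0.001]
force: [1.3, -0.6, -2.2]
finger_gap: 0.062
grasp_force: 67.2
```

Call:
{"name": "carry_out", "arguments": {"commands": [[[0, 0, 0.08], [0, 0, 0], 0], [[0, 0, 0.15], [0, 0, 0], 0], [[0, 0, 0.15], [0, 0, 0], 0], [[0, 0, 0.15], [0, 0, 0], 0]]}}

```text
t: 23.85
ee_pos: [0.5271, 0.2426, 0.1046]
tcp_rot: [-0.001, -3.141, 0.0]
force: [-0.0, 0.0, -2.7]
finger_gap: 0.0621
grasp_force: 67.3
```

```bash
python3 look.py g1
```

```text
[0.52714739 0.242585   0.10463785] [-0.   0.  -2.7]
```

View pics/g1.png

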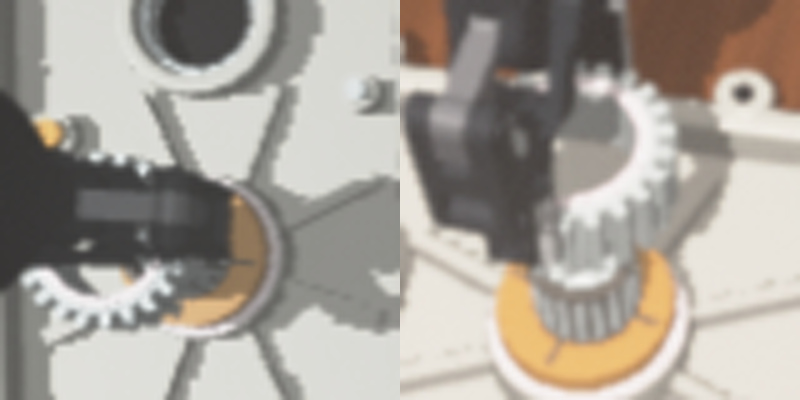

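The gear is held level over the pin (side panel ring about (610,160), cage below at (590,300)). I'll lower it over the cage in steps.

Call:
{"name": "carry_out", "arguments": {"commands": [[[0, 0.002, 0.05], [0, 0, 0], 0], [[0, 0.002, 0.09], [0, 0, 0], 0], [[0, 0.002, 0.09], [0, 0, 0], 0]]}}

```text
t: 24.32
ee_pos: [0.5256, 0.2429, 0.0755]
tcp_rot: [-0.0, -3.138, 0.002]
force: [-0.3, 0.2, -3.1]
finger_gap: 0.0618
grasp_force: 67.3
```

Call:
{"name": "carry_out", "arguments": {"commands": [[[0, 0, 0.015], [0, 0, 0], 0], [[0, 0, 0.03], [0, 0, 0], 0], [[0, 0, 0.03], [0, 0, 0], 0]]}}

```text
t: 24.7
ee_pos: [0.5269, 0.2434, 0.0682]
tcp_rot: [-0.0, -3.141, 0.0]
force: [-0.9, 1.0, -2.0]
finger_gap: 0.0625
grasp_force: 67.3
```

Call:
{"name": "carry_out", "arguments": {"commands": [[[0, 0, 0.02], [0, 0, 0], 0], [[0, 0, 0.04], [0, 0, 0], 0], [[0, 0, 0.058], [0, 0, 0], 0], [[0, 0, 0.058], [0, 0, 0], 0]]}}

```text
t: 25.2
ee_pos: [0.5265, 0.2432, 0.0503]
tcp_rot: [-0.0, -3.14, 0.001]
force: [0.2, -0.4, -3.0]
finger_gap: 0.0619
grasp_force: 67.3
```

Call:
{"name": "carry_out", "arguments": {"commands": [[[0, 0, 0.004], [0, 0, 0], 0], [[0, 0, 0.008], [0, 0, 0], 0], [[0, 0, 0.008], [0, 0, 0], 0]]}}

```text
t: 25.58
ee_pos: [0.5272, 0.2434, 0.0488]
tcp_rot: [0.0, 3.142, -0.0]
force: [0.0, 0.8, -3.4]
finger_gap: 0.0622
grasp_force: 67.3
```

Call:
{"name": "carry_out", "arguments": {"commands": [[[0, 0, 0.004], [0, 0, 0], 0], [[0, 0, 0.006], [0, 0, 0], 0], [[0, 0, 0.006], [0, 0, 0], 0]]}}

```text
t: 25.95
ee_pos: [0.5273, 0.2435, 0.0482]
tcp_rot: [0.0, 3.141, -0.0]
force: [-4.3, -1.2, 6.1]
finger_gap: 0.0618
grasp_force: 68.2
```

Call:
{"name": "carry_out", "arguments": {"commands": [[[0, 0, 0.003], [0, 0, 0], 0], [[0, 0, 0.005], [0, 0, 0], 0], [[0, 0, 0.005], [0, 0, 0], 0]]}}

```text
t: 26.32
ee_pos: [0.5274, 0.2435, 0.0482]
tcp_rot: [-0.0, 3.141, -0.0]
force: [-9.1, -3.6, 16.0]
finger_gap: 0.0622
grasp_force: 69.2
```

Call:
{"name": "carry_out", "arguments": {"commands": [[[0, 0, -0.005], [0, 0, 0], 0], [[0, 0, -0.005], [0, 0, 0], 0.7], [[0, 0, -0.005], [0, 0, 0], 0.7], [[0, 0, -0.005], [0, 0, 0], 0.7]]}}

```text
t: 26.82
ee_pos: [0.5272, 0.2434, 0.0469]
tcp_rot: [-0.0, -3.142, 0.0]
force: [-0.6, -0.4, -0.2]
finger_gap: 0.0726
grasp_force: 0.0
```

Call:
{"name": "carry_out", "arguments": {"commands": [[[0, 0, -0.1], [0, 0, 0], 0.7], [[0, 0, -0.25], [0, 0, 0], 0.7], [[0, 0, -0.39], [0, 0, 0], 0.7], [[0, 0, -0.39], [0, 0, 0], 0.7]]}}

```text
t: 27.32
ee_pos: [0.5301, 0.2443, 0.1686]
tcp_rot: [0.0, 3.134, 0.004]
force: [0.2, -0.3, -0.0]
finger_gap: 0.0726
grasp_force: 0.0
```

Call:
{"name": "carry_out", "arguments": {"commands": [[[0.18, -0.783, 0], [0, 0, 0], 0.7], [[0.18, -0.783, 0], [0, 0, 0], 0.3], [[0.18, -0.783, 0], [0, 0, 0], 0.3], [[0.18, -0.783, 0], [0, 0, 0], 0.3], [[0.18, -0.783, 0], [0, 0, 0], 0.3]]}}

```text
t: 27.95
ee_pos: [0.4718, 0.0055, 0.1628]
tcp_rot: [-0.009, -3.14, 0.001]
force: [0.4, -0.4, -0.1]
finger_gap: 0.0554
grasp_force: 0.0
```

Call:
{"name": "carry_out", "arguments": {"commands": [[[0.18, -0.783, 0], [0, 0, 0], 0.3], [[0.18, -0.783, 0], [0, 0, 0], 0.3], [[0.18, -0.783, 0], [0, 0, 0], 0.3], [[0.18, -0.783, 0], [0, 0, 0], 0.3], [[0.18, -0.783, 0], [0, 0, 0], 0.3]]}}

```text
t: 28.58
ee_pos: [0.4185, -0.2286, 0.1633]
tcp_rot: [-0.007, -3.141, -0.0]
force: [0.6, 0.6, -0.4]
finger_gap: 0.0555
grasp_force: 0.0
```

Call:
{"name": "carry_out", "arguments": {"commands": [[[0, 0, 0.2], [0, 0, 0], 0.3], [[0, 0, 0.35], [0, 0, 0], 0.3], [[0, 0, 0.46], [0, 0, 0], 0.3], [[0, 0, 0.46], [0, 0, 0], 0.3]]}}

```text
t: 29.08
ee_pos: [0.417, -0.2228, 0.0228]
tcp_rot: [0.002, -3.136, -0.008]
force: [0.1, 0.6, -0.4]
finger_gap: 0.0553
grasp_force: 0.0
```

Run:
```python
from h import *
s=observe();c=s["ee_pos"];print(c)
T=[]
for n in("top","side"):
    p,d=snapshot(n);W=cloud(n,d)
    b=(.526,.242)
    rr=np.hypot(W[...,0]-b[0],W[...,1]-b[1])
    q=W[(rr<.045)&(W[...,2]>.055)&(W[...,2]<.072)];print(n,len(q),cv2.minEnclosingCircle(q[:,:2].astype(np.float32)),"z",np.percentile(q[:,2],[5,50,95]).round(4))
    u,v=(166,200) if n=="top" else (275,310)
    T.append(cv2.resize(p[v-40:v+40,u-40:u+40],(400,400),interpolation=cv2.INTER_CUBIC))
cv2.imwrite("pics/g2.png",np.hstack(T))
```

```text
[ 0.41704219 -0.2228132   0.02280825]
top 736 ((0.5250857472419739, 0.24249887466430664), 0.03308430686593056) z [0.057  0.0646 0.0673]
side 1012 ((0.5234234929084778, 0.24376949667930603), 0.033248018473386765) z [0.0574 0.0651 0.0676]
```

View pics/g2.png

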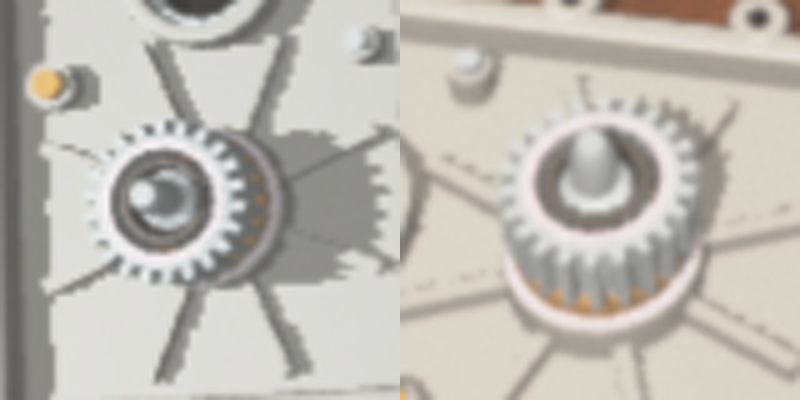

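The gear is seated, with its top level with the cage (z about 0.066) at panel (160,200). Now the end washer.

Call:
{"name": "carry_out", "arguments": {"commands": [[[0, 0, 0.04], [0, 0, 0], 0.3], [[0, 0, 0.05], [0, 0, 0], 0.3], [[0, 0, 0.05], [0, 0, 0], 0.3]]}}

```text
t: 29.55
ee_pos: [0.4191, -0.2264, 0.0112]
tcp_rot: [0.0, 3.141, -0.0]
force: [-0.3, 0.7, -0.3]
finger_gap: 0.0552
grasp_force: 0.0
```

Call:
{"name": "carry_out", "arguments": {"commands": [[[0, 0, 0.015], [0, 0, 0], 0.3], [[0, 0, 0.025], [0, 0, 0], 0.3], [[0, 0, 0.025], [0, 0, 0], 0.3]]}}

```text
t: 29.92
ee_pos: [0.4188, -0.2262, 0.0032]
tcp_rot: [-0.001, -3.141, -0.001]
force: [-0.5, -0.2, -0.6]
finger_gap: 0.0554
grasp_force: 0.0
```

Call:
{"name": "carry_out", "arguments": {"commands": [[[0, 0, 0.006], [0, 0, 0], 0.3], [[0, 0, 0.01], [0, 0, 0], 0.3], [[0, 0, 0.01], [0, 0, 0], 0.3]]}}

```text
t: 30.3
ee_pos: [0.419, -0.2263, 0.0004]
tcp_rot: [-0.0, -3.141, -0.0]
force: [-0.7, 1.2, 0.2]
finger_gap: 0.0556
grasp_force: 0.0
```

Call:
{"name": "carry_out", "arguments": {"commands": [[[0, 0, 0], [0, 0, 0], 0.1], [[0, 0, 0], [0, 0, 0], -0.1], [[0, 0, 0], [0, 0, 0], -0.4], [[0, 0, 0], [0, 0, 0], -0.4], [[0, 0, 0], [0, 0, 0], -0.4]], "grip_force": 40}}

```text
t: 30.92
ee_pos: [0.4192, -0.2264, 0.0011]
tcp_rot: [-0.0, -3.142, 0.0]
force: [-1.9, 1.5, 5.5]
finger_gap: 0.0415
grasp_force: 39.7
```

Call:
{"name": "carry_out", "arguments": {"commands": [[[0, 0, -0.1], [0, 0, 0], -0.4], [[0, 0, -0.3], [0, 0, 0], -0.4], [[0, 0, -0.5], [0, 0, 0], -0.4], [[0, 0, -0.5], [0, 0, 0], -0.4]]}}

```text
t: 31.42
ee_pos: [0.4223, -0.2289, 0.1563]
tcp_rot: [0.0, 3.133, -0.011]
force: [0.3, -0.1, -1.8]
finger_gap: 0.0419
grasp_force: 40.9
```

Call:
{"name": "carry_out", "arguments": {"commands": [[[-0.18, 0.783, 0], [0, 0, 0], -0.4], [[-0.18, 0.783, 0], [0, 0, 0], -0.4], [[-0.18, 0.783, 0], [0, 0, 0], -0.4], [[-0.18, 0.783, 0], [0, 0, 0], -0.4], [[-0.18, 0.783, 0], [0, 0, 0], -0.4]]}}

```text
t: 32.05
ee_pos: [0.4724, 0.012, 0.149]
tcp_rot: [0.008, -3.139, -0.002]
force: [-0.3, -0.8, -1.3]
finger_gap: 0.0418
grasp_force: 41.0
```

Call:
{"name": "carry_out", "arguments": {"commands": [[[-0.18, 0.783, 0], [0, 0, 0], -0.4], [[-0.18, 0.783, 0], [0, 0, 0], -0.4], [[-0.18, 0.783, 0], [0, 0, 0], -0.4], [[-0.18, 0.783, 0], [0, 0, 0], -0.4], [[-0.18, 0.783, 0], [0, 0, 0], -0.4]]}}

```text
t: 32.67
ee_pos: [0.527, 0.2454, 0.149]
tcp_rot: [0.005, -3.14, 0.0]
force: [0.6, -0.2, -1.8]
finger_gap: 0.0415
grasp_force: 41.1
```

Call:
{"name": "carry_out", "arguments": {"commands": [[[0, 0, 0.08], [0, 0, 0], -0.4], [[0, 0, 0.16], [0, 0, 0], -0.4], [[0, 0, 0.16], [0, 0, 0], -0.4], [[0, 0, 0.16], [0, 0, 0], -0.4]]}}

```text
t: 33.17
ee_pos: [0.5275, 0.2423, 0.1028]
tcp_rot: [-0.002, -3.142, 0.0]
force: [0.4, -0.1, -0.4]
finger_gap: 0.0416
grasp_force: 41.1
```

```bash
python3 look.py e1; cat > /dev/null
python3 - <<'E'
from h import *
s=observe();c=s["ee_pos"];print(c)
for n in("top","side"):
    p,d=snapshot(n);W=cloud(n,d);hsv=cv2.cvtColor(p,cv2.COLOR_BGR2HSV)
    near=(np.hypot(W[...,0]-c[0],W[...,1]-c[1])<.04)&(abs(W[...,2]-c[2]-.006)<.012)
    br=near&(hsv[...,0]>5)&(hsv[...,0]<25)&(hsv[...,1]>80)
    zt=np.percentile(W[br][:,2],50);print(n,br.sum(),zt,outline(n,br,W,d,(.022,.010),c[:2],zt))
E
```

```text
[0.52751219 0.24233993 0.10282811] [ 0.4 -0.1 -0.4]
[0.52813497 0.24301057 0.10374683]
top 83 0.11089022453678277 (array([0.52715887, 0.24014691]), np.float64(0.00026958819392972587), 8)
side 247 0.11124491936316194 (array([0.52418423, 0.24695106]), np.float64(0.0006421085904752231), 39)
```

View pics/e1.png

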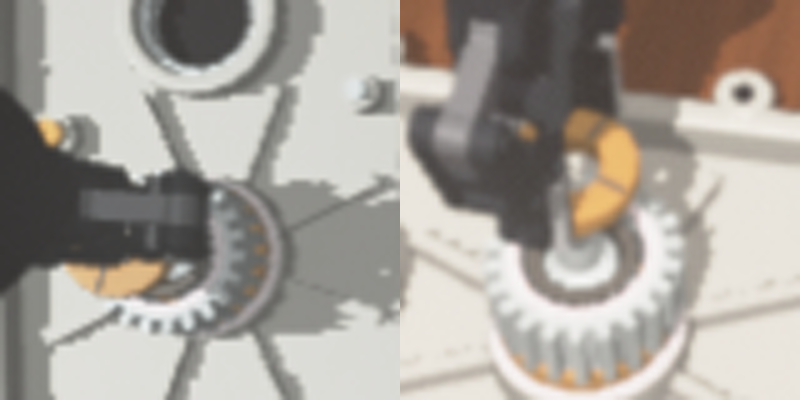

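The end washer is held level above the tip (side panel, about (600,175)) and lines up with the pin within about 1 mm. Lowering it.

Call:
{"name": "carry_out", "arguments": {"commands": [[[0, 0, 0.05], [0, 0, 0], -0.4], [[0, 0, 0.085], [0, 0, 0], -0.4], [[0, 0, 0.085], [0, 0, 0], -0.4], [[0, 0, 0.085], [0, 0, 0], -0.4]]}}

```text
t: 33.88
ee_pos: [0.5271, 0.2434, 0.0768]
tcp_rot: [-0.0, -3.141, 0.0]
force: [-0.2, 0.3, -0.8]
finger_gap: 0.0416
grasp_force: 41.1
```

Call:
{"name": "carry_out", "arguments": {"commands": [[[0, 0, 0.015], [0, 0, 0], -0.4], [[0, 0, 0.028], [0, 0, 0], -0.4], [[0, 0, 0.028], [0, 0, 0], -0.4]]}}

```text
t: 34.25
ee_pos: [0.5268, 0.2433, 0.0681]
tcp_rot: [-0.0, -3.141, 0.0]
force: [-0.3, -0.3, -0.3]
finger_gap: 0.0416
grasp_force: 41.1
```

Call:
{"name": "carry_out", "arguments": {"commands": [[[0, 0, 0.003], [0, 0, 0], -0.4], [[0, 0, 0.005], [0, 0, 0], -0.4], [[0, 0, 0.005], [0, 0, 0], -0.4]]}}

```text
t: 34.62
ee_pos: [0.5272, 0.2434, 0.0672]
tcp_rot: [0.0, 3.141, 0.0]
force: [-1.0, -0.9, -0.2]
finger_gap: 0.0413
grasp_force: 41.1
```

Call:
{"name": "carry_out", "arguments": {"commands": [[[0, 0, 0.003], [0, 0, 0], -0.4], [[0, 0, 0.004], [0, 0, 0], -0.4], [[0, 0, 0.004], [0, 0, 0], -0.4]]}}

```text
t: 35.0
ee_pos: [0.5273, 0.2435, 0.0671]
tcp_rot: [0.0, 3.141, -0.0]
force: [-4.0, -0.8, 6.9]
finger_gap: 0.0418
grasp_force: 42.0
```

Contact at the expected height. I'll release, lift clear and check.

Call:
{"name": "carry_out", "arguments": {"commands": [[[0, 0, -0.002], [0, 0, 0], -0.4], [[0, 0, -0.002], [0, 0, 0], 0.3], [[0, 0, -0.002], [0, 0, 0], 0.3], [[0, 0, -0.002], [0, 0, 0], 0.3]]}}

```text
t: 35.5
ee_pos: [0.5271, 0.2434, 0.0663]
tcp_rot: [-0.0, -3.141, 0.0]
force: [0.2, -0.3, -0.1]
finger_gap: 0.0558
grasp_force: 0.0
```

Call:
{"name": "carry_out", "arguments": {"commands": [[[0, 0, -0.1], [0, 0, 0], 0.3], [[0, 0, -0.3], [0, 0, 0], 0.3], [[0, 0, -0.4], [0, 0, 0], 0.3], [[0, 0, -0.4], [0, 0, 0], 0.3]]}}

```text
t: 36.0
ee_pos: [0.5293, 0.2441, 0.1901]
tcp_rot: [0.0, 3.135, 0.003]
force: [0.4, 0.1, -0.2]
finger_gap: 0.0555
grasp_force: 0.0
```

Call:
{"name": "carry_out", "arguments": {"commands": [[[0.18, -0.783, 0], [0, 0, 0], 0.3], [[0.18, -0.783, 0], [0, 0, 0], 0.3], [[0.18, -0.783, 0], [0, 0, 0], 0.3], [[0.18, -0.783, 0], [0, 0, 0], 0.3], [[0.18, -0.783, 0], [0, 0, 0], 0.3]]}}

```text
t: 36.62
ee_pos: [0.4715, 0.0056, 0.1848]
tcp_rot: [-0.009, -3.139, 0.001]
force: [-0.4, 0.9, -0.6]
finger_gap: 0.0555
grasp_force: 0.0
```

Run:
```python
from h import *
T=[]
for n in("top","side"):
    p,d=snapshot(n);W=cloud(n,d);hsv=cv2.cvtColor(p,cv2.COLOR_BGR2HSV)
    br=(np.hypot(W[...,0]-.526,W[...,1]-.242)<.035)&(W[...,2]>.06)&(hsv[...,0]>5)&(hsv[...,0]<25)&(hsv[...,1]>80)
    q=W[br];print(n,len(q),cv2.minEnclosingCircle(q[:,:2].astype(np.float32)),"z",np.percentile(q[:,2],[5,50,95]).round(4))
    u,v=(166,200) if n=="top" else (275,310)
    T.append(cv2.resize(p[v-40:v+40,u-40:u+40],(400,400),interpolation=cv2.INTER_CUBIC))
cv2.imwrite("pics/e2.png",np.hstack(T))
```

```text
Traceback (most recent call last):
IndexError: index -1 is out of bounds for axis 0 with size 0
```

Call:
{"name": "carry_out", "arguments": {"commands": [[[0.18, -0.783, 0], [0, 0, 0], 0.3], [[0.18, -0.783, 0], [0, 0, 0], 0.3], [[0.18, -0.783, 0], [0, 0, 0], 0.3], [[0.18, -0.783, 0], [0, 0, 0], 0.3], [[0.18, -0.783, 0], [0, 0, 0], 0.3]]}}

```text
t: 37.3
ee_pos: [0.4187, -0.2282, 0.1856]
tcp_rot: [-0.006, -3.141, -0.001]
force: [0.4, 0.0, -0.5]
finger_gap: 0.0556
grasp_force: 0.0
```

Run:
```python
from h import *
T=[]
for n in("top","side"):
    p,d=snapshot(n);W=cloud(n,d);hsv=cv2.cvtColor(p,cv2.COLOR_BGR2HSV)
    br=(np.hypot(W[...,0]-.526,W[...,1]-.242)<.035)&(W[...,2]>.06)&(W[...,2]<.1)&(hsv[...,0]>5)&(hsv[...,0]<25)&(hsv[...,1]>80)
    q=W[br];print(n,len(q))
    if len(q)>5:print(cv2.minEnclosingCircle(q[:,:2].astype(np.float32)),"z",np.percentile(q[:,2],[5,50,95]).round(4))
    u,v=(166,200) if n=="top" else (275,310)
    T.append(cv2.resize(p[v-40:v+40,u-40:u+40],(400,400),interpolation=cv2.INTER_CUBIC))
cv2.imwrite("pics/e3.png",np.hstack(T))
```

```text
top 244
((0.526460587978363, 0.24163462221622467), 0.021540477871894836) z [0.072  0.0744 0.076 ]
side 403
((0.523396372795105, 0.24228577315807343), 0.023995639756321907) z [0.0712 0.0749 0.0764]
```

View pics/e3.png

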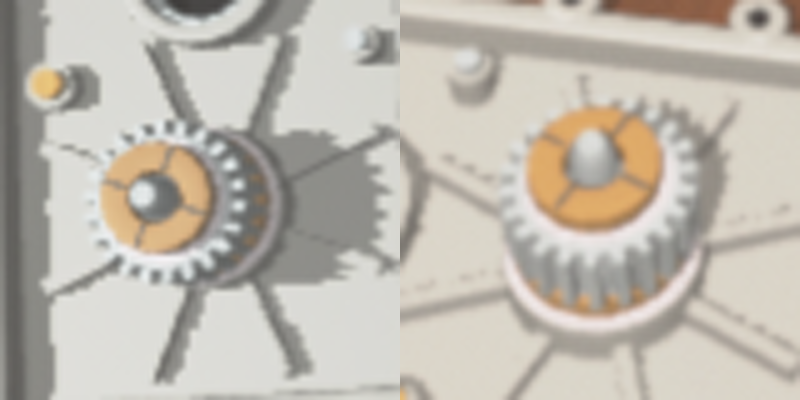

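The end washer lies flat on the gear and cage around the tip (panel (155,195)), with its top at 75 mm as it should be. Handing in.

```bash
python3 -c "from bench import *;print(close_job())"
```

```text
the job is handed in; nothing more can be done
None
```

The idler stack is built on the pin in the order asked (thrust washer, needle cage, idler gear, end washer), each seated before the next, and I handed the job in at about 37 s; the other parts were left alone, and no verdict came back.

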